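Load the wheel-drilling jig

TASK

Load the drilling jig: with your fingertips, sweep the three loose wooden wheels on its tray through the narrow gate into the slot one at a time, pushing each one wholly past the gate into the slot before you bring the next up to the gate, until all three lie flat in single file in the slot. Only slide the wheels along the board, never pick one up or lift it, leave the other things where they are, and finish with the hand clear.

Things in the scene. Friction and masses are not known exactly. Their poses are not given: they have to be found in the camera images.
- jig: fixed drilling jig: grey board 350 x 220 mm, 18 mm thick, flat on the bench (board top at z = 18 mm). Origin: on the bench under the middle of the gate; x runs from the tray through the gate down the slot, y across, z up. All its rims, fences and rails stand only 8 mm above the board top, so fingertips can pass over them while pushing a 24 mm high wheel
- jig_tray (a point): middle of the tray, on the board top, 110 mm before the gate; axes as the jig. In the jig's x, y the tray runs from a rear rim at x = -180 mm to the gate, between side rims at y = +/-95 mm (inner faces); two wooden fences slant in from (-70, +/-95) mm to the gate at (0, +/-22) mm
- jig_gate (a point): middle of the gate, the mouth of the slot, on the board top right above the jig's origin; axes as the jig. Gate and slot are 44 mm wide (y = +/-22 mm). The slot runs from here between two aluminium rails 10 mm thick to the end stop, 130 mm on
- jig_stop (a point): face of the fixed wooden end stop that closes the slot (block 64 mm wide, 26 mm high above the board), on the board top, 130 mm beyond the gate. Three wheels in a row take 120 mm, so each wheel pushed in pushes the earlier ones on; packed, their centres lie about 20, 60 and 100 mm before the stop
- jig_bridge (a point): middle of the top of the fixed aluminium bridge across the slot, 110 mm beyond the gate, 40 mm above the board; it is 16 mm long along the slot, 65 mm across, with a drill bush 8 mm proud on top. Wheels pass under it (32 mm clear height); fingers need not go there
- wheel_a: turned undrilled beech wheel, plain light wood: a flat disc 40 mm in diameter and 24 mm thick, about 20 g, lying flat on the jig's tray; the three wheels are alike. Origin: centre of its underside (resting on the board, 18 mm above the bench), z up
- wheel_b: turned undrilled beech wheel, plain light wood: a flat disc 40 mm in diameter and 24 mm thick, about 20 g, lying flat on the jig's tray; the three wheels are alike. Origin: centre of its underside (resting on the board, 18 mm above the bench), z up
- wheel_c: turned undrilled beech wheel, plain light wood: a flat disc 40 mm in diameter and 24 mm thick, about 20 g, lying flat on the jig's tray; the three wheels are alike. Origin: centre of its underside (resting on the board, 18 mm above the bench), z up
- knob: bystander: a turned dark drawer knob, 36 mm in diameter and 42 mm high, standing on the jig's board beside the slot; origin: centre of its underside
- eggcup: bystander: a turned wooden egg cup, 42 mm in diameter and 50 mm high, standing on the jig's board beside the slot, on the other side from the knob; origin: centre of its underside
- wax_tin: bystander: a round metal tin of wax, 75 mm in diameter and 42 mm high, on the bench beyond the slot's end; origin: centre of its underside
- gouge: bystander: a turning gouge with a wooden handle, 355 mm long and 30 mm high, lying on the bench to the right of the jig as seen from the robot; origin: on the bench under the middle of its length, x towards the steel tip
Mind the look-alikes: they are no part of the job. Leave any blue or green look-alike of the wheel_b alone.

How it is judged (in metres and radians):
On the way, in this order (a step that is already met when the one before it is completed fails the run):
1. a first wheel is in the slot, past the gate (((x of wheel_a in the frame of jig between 0.02 and 0.13 m and y of wheel_a in the frame of jig between -0.008 and 0.008 m) or (x of wheel_b in the frame of jig between 0.02 and 0.13 m and y of wheel_b in the frame of jig between -0.008 and 0.008 m) or (x of wheel_c in the frame of jig between 0.02 and 0.13 m and y of wheel_c in the frame of jig between -0.008 and 0.008 m))), for 0.2 s.
2. a second wheel is in the slot too ((((x of wheel_a in the frame of jig between 0.02 and 0.13 m and y of wheel_a in the frame of jig between -0.008 and 0.008 m) and (x of wheel_b in the frame of jig between 0.02 and 0.13 m and y of wheel_b in the frame of jig between -0.008 and 0.008 m)) or ((x of wheel_a in the frame of jig between 0.02 and 0.13 m and y of wheel_a in the frame of jig between -0.008 and 0.008 m) and (x of wheel_c in the frame of jig between 0.02 and 0.13 m and y of wheel_c in the frame of jig between -0.008 and 0.008 m)) or ((x of wheel_b in the frame of jig between 0.02 and 0.13 m and y of wheel_b in the frame of jig between -0.008 and 0.008 m) and (x of wheel_c in the frame of jig between 0.02 and 0.13 m and y of wheel_c in the frame of jig between -0.008 and 0.008 m)))), for 0.2 s.
3. the third wheel is in the slot too (x of wheel_a in the frame of jig between 0.02 and 0.13 m and y of wheel_a in the frame of jig between -0.008 and 0.008 m and x of wheel_b in the frame of jig between 0.02 and 0.13 m and y of wheel_b in the frame of jig between -0.008 and 0.008 m and x of wheel_c in the frame of jig between 0.02 and 0.13 m and y of wheel_c in the frame of jig between -0.008 and 0.008 m), for 0.2 s.
At the end, for the whole second after the job is handed in: all three wheels lie flat (within 0.1 rad) and still on the board in the slot, each wholly past the gate (centre more than 20 mm beyond it) and within 8 mm of the slot's middle line; the bystanders are within 20 mm of where they stood (all of step 3 and angle between each of wheel_a, wheel_b, wheel_c's own z axis and vertical below 0.1 rad and z of each of wheel_a, wheel_b, wheel_c in the frame of jig below 0.021 m and linear speed of each of wheel_a, wheel_b, wheel_c below 0.01 m/s and distance of each of knob, eggcup, wax_tin, gouge from where it was at the start of the episode below 0.02 m); the robot touches nothing.
It fails at once if two wheels at the gate at once (centres of both within 45 mm before to 10 mm past the gate, and within 30 mm of its middle line) ((x of wheel_a in the frame of jig between -0.045 and 0.01 m and y of wheel_a in the frame of jig between -0.03 and 0.03 m and x of wheel_b in the frame of jig between -0.045 and 0.01 m and y of wheel_b in the frame of jig between -0.03 and 0.03 m) or (x of wheel_a in the frame of jig between -0.045 and 0.01 m and y of wheel_a in the frame of jig between -0.03 and 0.03 m and x of wheel_c in the frame of jig between -0.045 and 0.01 m and y of wheel_c in the frame of jig between -0.03 and 0.03 m) or (x of wheel_b in the frame of jig between -0.045 and 0.01 m and y of wheel_b in the frame of jig between -0.03 and 0.03 m and x of wheel_c in the frame of jig between -0.045 and 0.01 m and y of wheel_c in the frame of jig between -0.03 and 0.03 m)).
It fails at once if a wheel lifted or tipped: its underside's centre more than 8 mm above the board (z of any of wheel_a, wheel_b, wheel_c in the frame of jig above 0.026 m).
It fails at once if a bystander disturbed: moved more than 20 mm (distance of any of knob, eggcup, wax_tin, gouge from where it was at the start of the episode above 0.02 m).
It also fails if it takes over 72 s, if anything falls off the work surface, if the arm or the gripper's body presses on something with over 40 N, if the wrist force passes 120 N, or if a joint passes its speed limit or range.

ROBOT

A 6-joint arm with a two-finger parallel gripper is mounted at the origin on the work surface. World frame = base frame: x ahead of the robot, y to its left, z up, the work surface at z = 0. Lengths are in m, angles in degrees, forces in N, time in s.
With the tool pointing down it reaches from about 0.25 to 0.725 m from the base axis. Payload 4 kg.
Tool frame: the origin (TCP) lies midway between the tips of the shut fingers; the grasp point (between the pads) lies 19 mm behind it; z points along the fingers, y is the direction in which the jaws open and shut (so a half turn about z gives the same grasp; the last joint's range is limited). The gripper opens to 85 mm and grips with 20 to 120 N. Pads are 22 mm wide; open, the fingers measure 114 mm over their backs; the gripper's body (76 mm by 85 mm) begins 54 mm behind the grasp point. The pads swing forward as they close: fully open they stand 13 mm farther back than shut.
Start: joints at [-76.604, 13.785, 0.286, 76.501, 0, 90], TCP at [0.116, -0.486, 0.231] pointing down, gripper open.
Joint ranges: [-155.79, 155.79], [-60.16, 107.12], [-62.33, 73.08], [-114, 123.19], [-81.49, 82.49], [-180, 180]. Speed limits (degrees/s): [159.86, 159.86, 180, 180, 180, 180].

INTERFACE

Orientations are given as [roll, pitch, yaw] about the fixed x, y, z axes, in that order (R = Rz(yaw) Ry(pitch) Rx(roll)).
In Python, from bench import robot gives the robot as it stands.
- The arm moves only by the tool jog_arm, never from a script. Its argument "steps" is a list of rows, each an object with "xyz": the shift along the tool's x, y, z in m, a list of three; "delta_rot": the turn, a rotation vector about the tool's x, y, z in degrees, a list of three; "fingers": the opening, from 0 (shut) to 1 (fully open). A call has 1 to 12 rows; each row shifts and turns the commanded pose from where the row before left it, along the tool's axes as they then stand; what a row does not reach is not made up. A row lasts 1/12 s, in which the tool goes at most 41.7 mm and 7.16 degrees, less where a joint would pass 70% of its speed; a pose out of reach is approached as far as the arm can. A call with a gripper value outside its range is refused whole. The fingers move at their own pace and stop on an object; "squeeze" is the grip in N (left out, the last holds). Time passes only in rows, so rows that do not move let the fingers close. It gives the time, the measured TCP pose, the force and the opening at its end, in the units of the state.
- robot.state(): the state, without advancing time (a new reading comes with each control period).
- robot.get_image(name): name is "scene" or "top"; returns a dict with "color" (480x640x3 uint8, blue, green, red), "camera_matrix" (3x3 intrinsics, pixels), "eye" and "attitude" of the camera in the world. Camera axes: x right, y down, z forward; pixel columns grow to the right and rows downward; lengths in m; the calibration is good to about 2 mm. A picture is of the moment at which its call begins. There is no depth.
- robot.job_done(): hands the job in, once; it reports no verdict.
The state is a dict: "time_s": time; "joints": joint angles; "qvel": joint speeds; "joint_efforts": joint torques, N m; "ee_pos": TCP position; "orientation": TCP orientation; "wrist_force": force on the tool from outside, world axes, zero at the start; "ft_torque": the same for the moment, N m; "opening": finger opening in m.
Only numpy, scipy, OpenCV 4.12 (cv2) and the standard library are available. Lean on these libraries where they do the work, as an engineer would, in place of code of your own. Each camera call takes 0.05 s, during which the arm holds its last target.

## Working session

There is one attempt and no reset: what is moved stays moved. The work goes in short steps, Python scripts to look and compute and a tool call to move; the robot and the scene stay as the last step left them, time stands still between calls to the robot, and variables do not carry over. Pictures are saved under pics/ and viewed, and the job is handed in when it is done.

Besides the shell and the picture viewer there is one more tool, called after "Call:" as name([rows], argument=value, ...), one row to a line, values as JSON. jog_arm: Moves the arm, as the interface text tells. Its arguments: {"type":"object","properties":{"steps":{"type":"array","items":{"type":"object","properties":{"xyz":{"type":"array","items":{"type":"number"}},"delta_rot":{"type":"array","items":{"type":"number"}},"fingers":{"type":"number"}}}},"squeeze":{"type":"number"}},"required":["steps"]}

```bash
mkdir -p pics; ls; python3 - <<'E'
from bench import robot
import cv2
print(robot.state())
for n in ("scene","top"):
    d=robot.get_image(n); cv2.imwrite(f"pics/{n}0.png",d["color"]); print(n,d["camera_matrix"],d["eye"],d["attitude"])
E
```

```text
pics
{'time_s': 0.0, 'joints': array([-7.66032726e+01,  1.38313446e+01,  2.13618435e-01,  7.65007536e+01,
       -2.59162788e-04,  9.00021670e+01]), 'qvel': array([ 0.02586172, -0.00582801, -0.01714602,  0.02681777, -0.02763848,
        0.01956766]), 'joint_efforts': array([ 2.28497277e-05, -3.72313857e+01,  2.52411354e+01,  1.69237331e-02,
        5.74030560e-05, -1.51577694e-06]), 'ee_pos': array([ 0.11569973, -0.48578563,  0.23041975]), 'orientation': array([-1.79881520e+02,  2.63643384e-04,  1.33945609e+01]), 'wrist_force': array([-0.13591695,  0.45896729, -0.81437003]), 'ft_torque': array([ 0.04608503,  0.04461235, -0.03865816]), 'opening': 0.08584198335844033}
scene [[557.81900308   0.         334.14300855]
 [  0.         557.81900308 236.04552753]
 [  0.           0.           1.        ]] [ 1.00016757 -0.52235894  0.95900568] [-141.2590308     0.55065312   42.18792836]
top [[565.78854688   0.         326.71393823]
 [  0.         565.78854688 236.15778182]
 [  0.           0.           1.        ]] [0.26373233 0.00996885 1.48332485] [-170.88855538   -0.1734271   -90.2577436 ]
```

View pics/scene0.png

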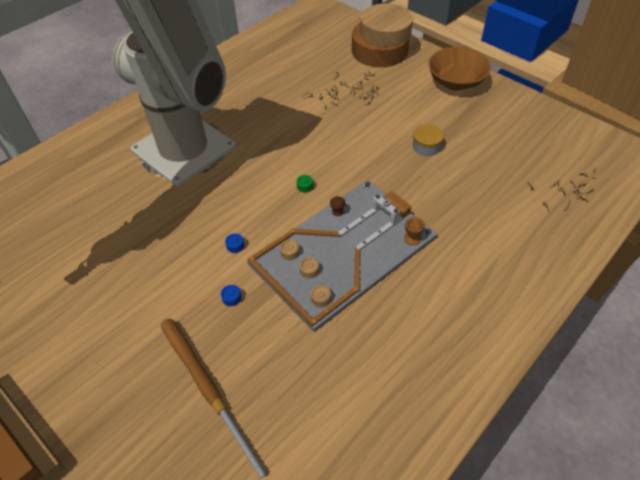

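View pics/top0.png

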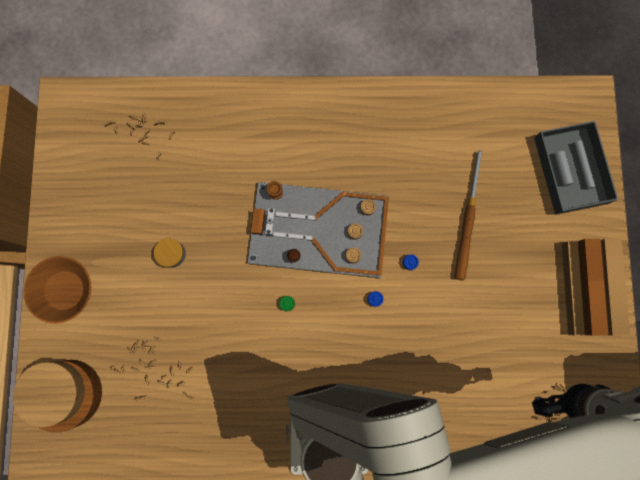

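The top view shows the jig at about (247-388, 183-277): gate on the left-centre, slot pointing left (+y). The three plain wheels are near (368,207), (354,231) and (352,255). I'll enlarge it.

```bash
python3 - <<'E'
import cv2
i=cv2.imread("pics/top0.png")[170:290,240:400]; cv2.imwrite("pics/top0c.png",cv2.resize(i,None,fx=5,fy=5,interpolation=cv2.INTER_CUBIC))
i=cv2.imread("pics/scene0.png")[170:335,240:450]; cv2.imwrite("pics/scene0c.png",cv2.resize(i,None,fx=3.6,fy=3.6,interpolation=cv2.INTER_CUBIC))
E
```

```text
(no output)
```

View pics/top0c.png

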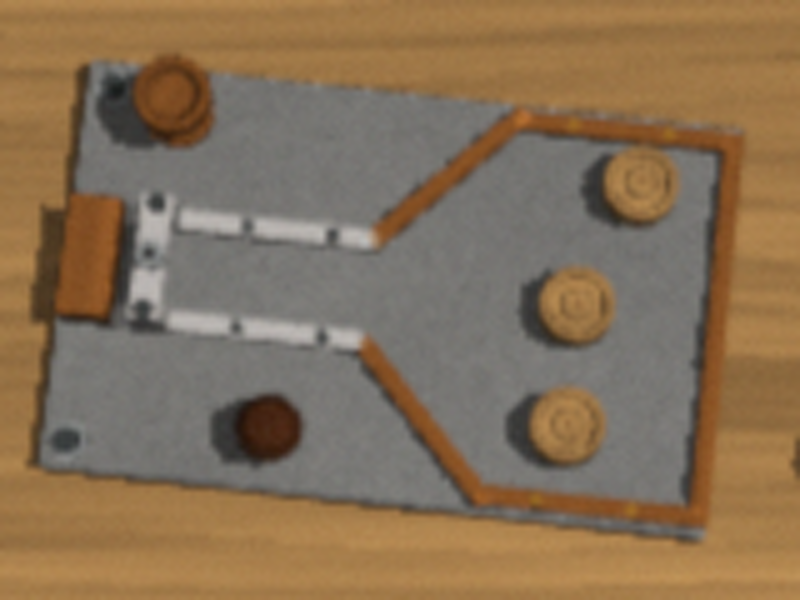

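View pics/scene0c.png

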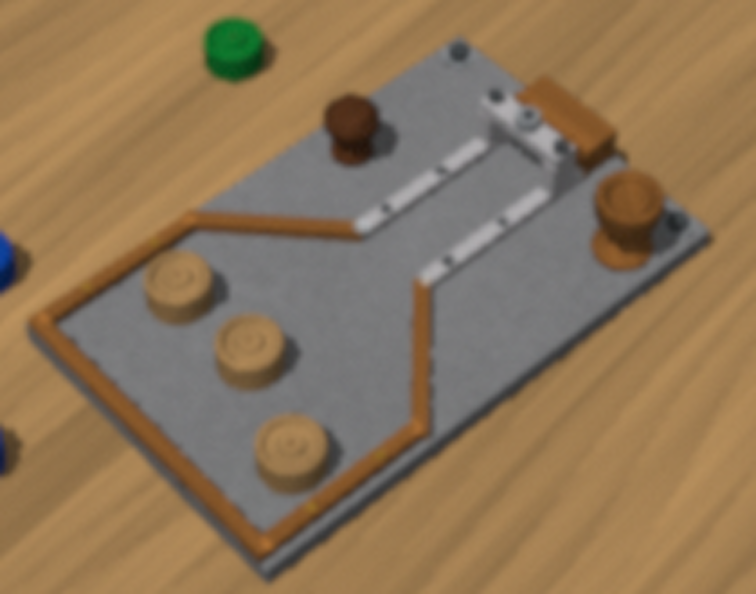

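```bash
cat > h.py <<'E'
import numpy as np, cv2
from scipy.spatial.transform import Rotation as R
CAM={}
def cam(n):
    if n=="scene": return np.array([[557.819,0,334.143],[0,557.819,236.0455],[0,0,1]]),np.array([1.00016757,-0.52235894,0.95900568]),R.from_euler('xyz',[-141.2590308,0.55065312,42.18792836],degrees=True).as_matrix()
    return np.array([[565.7885,0,326.7139],[0,565.7885,236.1578],[0,0,1]]),np.array([0.26373233,0.00996885,1.48332485]),R.from_euler('xyz',[-170.88855538,-0.1734271,-90.2577436],degrees=True).as_matrix()
def unproj(n,uv,z):
    K,e,A=cam(n); d=A@np.linalg.solve(K,np.array([uv[0],uv[1],1.])); return (e+d*(z-e[2])/d[2])
def proj(n,p):
    K,e,A=cam(n); q=K@(A.T@(np.asarray(p)-e)); return q[:2]/q[2]
E
python3 - <<'E'
from h import *
from scipy.optimize import least_squares
J=np.array([(-180,-95),(-180,95),(-70,-95),(-70,95),(0,-22),(0,22)])/1000
top=np.array([(723,152),(692,500),(527,131),(482,487),(378,246),(365,338)])
top=(top+.5)/5-.5+[240,170]
P=np.array([unproj("top",u,.026)[:2] for u in top])
def T(p,q):
    c,s=np.cos(p[2]),np.sin(p[2]); return p[:2]+q@np.array([[c,s],[-s,c]])
r=least_squares(lambda p:(T(p,J)-P).ravel(),[.27,.05,np.pi/2])
print(r.x[:2],np.degrees(r.x[2]));print((T(r.x,J)-P).round(4))
# scene pts
sc=np.array([(262,540),(60,322),(410,425),(195,228),(425,283),(357,228)]) 
sc=(sc+.5)/3.6-.5+[240,170]
Ps=np.array([unproj("scene",u,.026)[:2] for u in sc]); print("scene resid",(T(r.x,J)-Ps).round(4))
p=r.x;np.save("jig.npy",p)
c,s=np.cos(p[2]),np.sin(p[2]);M=np.array([[c,s],[-s,c]])
print("wheels top")
for u in [(641,184),(577,305),(567,426)]:
    w=unproj("top",(np.array(u)+.5)/5-.5+[240,170],.042)[:2];print(w,(M@(w-p[:2])*1000).round(1))
for u in [(293,443),(253,343),(179,281)]:
    w=unproj("scene",(np.array(u)+.5)/3.6-.5+[240,170],.042)[:2];print("sc",w,(M@(w-p[:2])*1000).round(1))
for nm,u,z in[("knob",(269,427),.055),("egg",(172,97),.068)]:
    w=unproj("top",(np.array(u)+.5)/5-.5+[240,170],z)[:2];print(nm,w,(M@(w-p[:2])*1000).round(1))
E
```

```text
[0.51971972 0.03902977] 83.63274930167982
[[ 0.0008 -0.0029]
 [-0.004  -0.0017]
 [ 0.0013  0.0032]
 [ 0.001  -0.0009]
 [-0.0021  0.0021]
 [ 0.003   0.0001]]
scene resid [[-0.0034  0.0031]
 [-0.0059 -0.0024]
 [-0.002   0.0048]
 [-0.0026  0.0053]
 [-0.0084  0.0017]
 [ 0.0053  0.0022]]
wheels top
[ 0.57287582 -0.10271524] [-135.   -68.5]
[ 0.50912371 -0.0686042 ] [-108.1   -1.4]
[ 0.44613643 -0.0626874 ] [-109.3   61.8]
sc [ 0.57552581 -0.10504281] [-137.   -71.4]
sc [ 0.51324989 -0.07130409] [-110.4   -5.8]
sc [ 0.4509961  -0.06794838] [-113.9   56.4]
knob [0.44460259 0.08954089] [41.9 80.3]
egg [0.61384621 0.139432  ] [110.2 -82.4]
```

```bash
python3 - <<'E'
from h import *
from scipy.optimize import least_squares
J=np.array([(-180,-95),(-180,95),(-70,-95),(-70,95),(0,-22),(0,22)])/1000
cv=lambda a,f,o:(np.array(a,float)+.5)/f-.5+o
top=cv([(723,152),(692,500),(527,131),(482,487),(378,246),(365,338)],5,[240,170])
corn=cv([(92,62),(38,468),(703,540)],5,[240,170]) # left-top(y-), left-bot(y+), right-bot(y+), z .018
sc=cv([(458,38),(711,238),(268,580)],3.6,[240,170]) # y+ far, y- far, y- near
P=np.array([unproj("top",u,.026)[:2] for u in top]);C=np.array([unproj("top",u,.018)[:2] for u in corn]);S=np.array([unproj("scene",u,.018)[:2] for u in sc])
def T(p,q):
    c,s=np.cos(p[2]),np.sin(p[2]); return p[:2]+q@np.array([[c,s],[-s,c]])
def f(p,full=False):
    x1=p[3];x0=x1-.35
    a=T(p,J)-P; b=T(p,np.array([(x1,-.11),(x1,.11),(x0,.11)]))-C
    c=T(p,np.array([(x1,.11),(x1,-.11),(x0,-.11)]))-S-p[4:6]
    return np.concatenate([a.ravel(),b.ravel(),c.ravel()])
r=least_squares(f,[.52,.039,1.46,.16,0,0]);p=r.x;print(p,np.degrees(p[2]));print((f(p).reshape(-1,2)*1000).round(1))
np.save("jig.npy",p[:3])
for n,f_,o,sl in(("top",5,(240,170),np.s_[170:290,240:400]),("scene",3.6,(240,170),np.s_[170:335,240:450])):
    i=cv2.resize(cv2.imread(f"pics/{n}0.png")[sl],None,fx=f_,fy=f_,interpolation=cv2.INTER_CUBIC)
    def line(q,z,col):
        w=T(p,np.array(q)/1000.); u=np.array([(proj(n,(*a,z))-o+.5)*f_-.5 for a in w]);cv2.polylines(i,[u.round().astype(int)],False,col,1)
    line([(130,-22),(0,-22),(-70,-95),(-180,-95),(-180,95),(-70,95),(0,22),(130,22),(130,-22)],.026,(0,0,255))
    for w in [(-135,-69),(-109,-2.5),(-110,60.5)]:
        a=np.linspace(0,2*np.pi,40);line(np.c_[w[0]+20*np.cos(a),w[1]+20*np.sin(a)],.042,(255,0,0))
    cv2.imwrite(f"pics/ov_{n}.png",i)
E
```

```text
[ 0.51951165  0.03905295  1.45982875  0.16203654 -0.00427477  0.00648525] 83.64202601643686
[[ 0.6 -2.9]
 [-4.2 -1.7]
 [ 1.1  3.2]
 [ 0.8 -0.9]
 [-2.3  2.1]
 [ 2.8  0.2]
 [ 1.3  1.1]
 [-0.2  0.6]
 [ 0.1 -1.8]
 [ 1.6 -1.1]
 [-0.7  1.8]
 [-0.9 -0.7]]
```

View pics/ov_top.png

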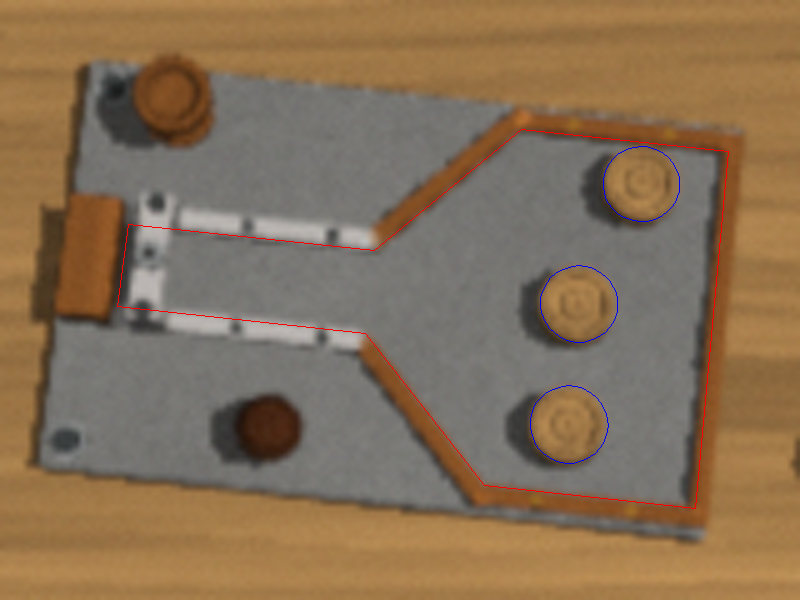

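View pics/ov_scene.png

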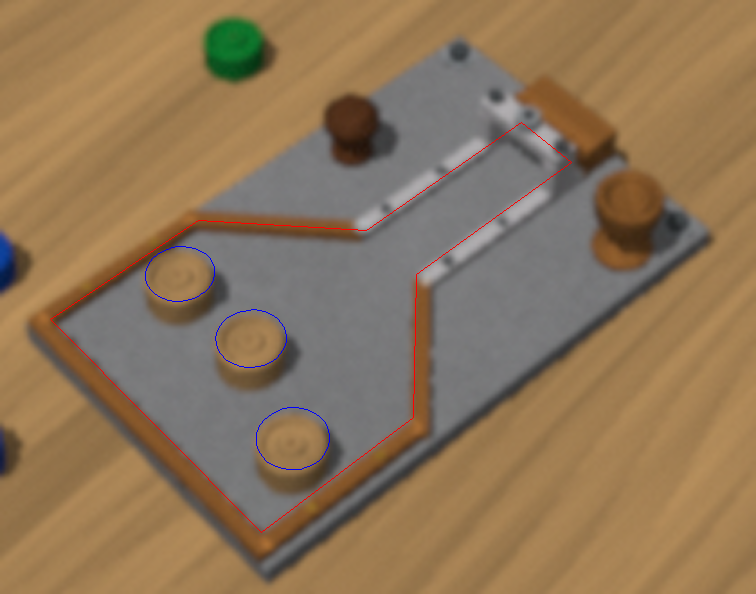

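The projected jig outline and wheels line up with the picture to about 3 mm. The two cameras disagree by a few mm, so I'll check against the tool itself. My plan is to push with the fingers 24 mm apart as a cradle, tips just above the 8 mm rims.

Call:
jog_arm([
  {"xyz":[0.0256,-0.0144,0.0055],"fingers":0.28},
  {"xyz":[0.0256,-0.0144,0.0055],"fingers":0.28},
  {"xyz":[0.0256,-0.0144,0.0055],"fingers":0.28},
  {"xyz":[0.0256,-0.0144,0.0055],"fingers":0.28},
  {"xyz":[0.0256,-0.0144,0.0055],"fingers":0.28},
  {"xyz":[0.0256,-0.0144,0.0055],"fingers":0.28},
  {"xyz":[0.0256,-0.0144,0.0055],"fingers":0.28},
  {"xyz":[0.0256,-0.0144,0.0055],"fingers":0.28},
  {"xyz":[0.0256,-0.0144,0.0055],"fingers":0.28},
  {"xyz":[0.0256,-0.0144,0.0055],"fingers":0.28},
  {"xyz":[0.0256,-0.0144,0.0055],"fingers":0.28},
  {"xyz":[0.0256,-0.0144,0.0055],"fingers":0.28},
])

```text
invalid input at $.steps[0]: expected keys xyz, delta_rot, fingers
```

Call:
jog_arm([
  {"xyz":[0.0256,-0.0144,0.0055]},
  {"xyz":[0.0256,-0.0144,0.0055]},
  {"xyz":[0.0256,-0.0144,0.0055]},
  {"xyz":[0.0256,-0.0144,0.0055]},
  {"xyz":[0.0256,-0.0144,0.0055]},
  {"xyz":[0.0256,-0.0144,0.0055]},
  {"delta_rot":[0,0,-7]},
  {"delta_rot":[0,0,-7]},
  {"delta_rot":[0,0,-7]},
  {"delta_rot":[0,0,-7]},
  {"delta_rot":[0,0,-7]},
  {"delta_rot":[0,0,-7]},
])

```text
invalid input at $.steps[0]: expected keys xyz, delta_rot, fingers
```

Call:
jog_arm([
  {"delta_rot":[0,0,-7]},
  {"delta_rot":[0,0,-7]},
  {"delta_rot":[0,0,-7]},
  {"delta_rot":[0,0,-7]},
  {},
  {},
])

```text
invalid input at $.steps[0]: expected keys xyz, delta_rot, fingers
```

Call:
jog_arm([
  {"xyz":[0.0256,-0.0144,0.0055],"delta_rot":[0,0,0],"fingers":0.28},
  {"xyz":[0.0256,-0.0144,0.0055],"delta_rot":[0,0,0],"fingers":0.28},
  {"xyz":[0.0256,-0.0144,0.0055],"delta_rot":[0,0,0],"fingers":0.28},
  {"xyz":[0.0256,-0.0144,0.0055],"delta_rot":[0,0,0],"fingers":0.28},
  {"xyz":[0.0256,-0.0144,0.0055],"delta_rot":[0,0,0],"fingers":0.28},
  {"xyz":[0.0256,-0.0144,0.0055],"delta_rot":[0,0,0],"fingers":0.28},
  {"xyz":[0.0256,-0.0144,0.0055],"delta_rot":[0,0,0],"fingers":0.28},
  {"xyz":[0.0256,-0.0144,0.0055],"delta_rot":[0,0,0],"fingers":0.28},
  {"xyz":[0.0256,-0.0144,0.0055],"delta_rot":[0,0,0],"fingers":0.28},
  {"xyz":[0.0256,-0.0144,0.0055],"delta_rot":[0,0,0],"fingers":0.28},
  {"xyz":[0.0256,-0.0144,0.0055],"delta_rot":[0,0,0],"fingers":0.28},
  {"xyz":[0.0256,-0.0144,0.0055],"delta_rot":[0,0,0],"fingers":0.28},
])

```text
time_s: 1.1
ee_pos: [0.3752, -0.2458, 0.1648]
orientation: [-180.0, 0.0, 13.4]
wrist_force: [0.2, 0.4, -0.5]
opening: 0.0239
```

Call:
jog_arm([
  {"xyz":[0.0256,-0.0144,0.0055],"delta_rot":[0,0,0],"fingers":0.28},
  {"xyz":[0.0256,-0.0144,0.0055],"delta_rot":[0,0,0],"fingers":0.28},
  {"xyz":[0.0256,-0.0144,0.0055],"delta_rot":[0,0,0],"fingers":0.28},
  {"xyz":[0.0256,-0.0144,0.0055],"delta_rot":[0,0,0],"fingers":0.28},
  {"xyz":[0.0256,-0.0144,0.0055],"delta_rot":[0,0,0],"fingers":0.28},
  {"xyz":[0.0256,-0.0144,0.0055],"delta_rot":[0,0,0],"fingers":0.28},
  {"xyz":[0,0,0],"delta_rot":[0,0,-7],"fingers":0.28},
  {"xyz":[0,0,0],"delta_rot":[0,0,-7],"fingers":0.28},
  {"xyz":[0,0,0],"delta_rot":[0,0,-7],"fingers":0.28},
  {"xyz":[0,0,0],"delta_rot":[0,0,-7],"fingers":0.28},
  {"xyz":[0,0,0],"delta_rot":[0,0,-7],"fingers":0.28},
  {"xyz":[0,0,0],"delta_rot":[0,0,-7],"fingers":0.28},
])

```text
time_s: 2.1
ee_pos: [0.5036, -0.1273, 0.1317]
orientation: [-179.9, 0.0, 55.8]
wrist_force: [-0.8, -0.1, 0.8]
opening: 0.0242
```

Call:
jog_arm([
  {"xyz":[0,0,0],"delta_rot":[0,0,-7],"fingers":0.28},
  {"xyz":[0,0,0],"delta_rot":[0,0,-7],"fingers":0.28},
  {"xyz":[0,0,0],"delta_rot":[0,0,-7],"fingers":0.28},
  {"xyz":[0,0,0],"delta_rot":[0,0,-7],"fingers":0.28},
  {"xyz":[0,0,0],"delta_rot":[0,0,0],"fingers":0.28},
  {"xyz":[0,0,0],"delta_rot":[0,0,0],"fingers":0.28},
])

```text
time_s: 2.6
ee_pos: [0.5037, -0.1274, 0.1319]
orientation: [-179.9, -0.0, 83.2]
wrist_force: [0.4, 0.8, 0.0]
opening: 0.024
```

Call:
jog_arm([
  {"xyz":[0,0,0.023],"delta_rot":[0,0,-0.4],"fingers":0.28},
  {"xyz":[0,0,0.023],"delta_rot":[0,0,0],"fingers":0.28},
  {"xyz":[0,0,0.023],"delta_rot":[0,0,0],"fingers":0.28},
  {"xyz":[0,0,0],"delta_rot":[0,0,0],"fingers":0.28},
])

```text
time_s: 2.93
ee_pos: [0.5003, -0.1266, 0.059]
orientation: [-179.5, -0.1, 83.6]
wrist_force: [-0.1, 0.1, 0.1]
opening: 0.0238
```

```bash
cat > look.py <<'E'
import sys,cv2
from bench import robot
from h import *
t=sys.argv[1]
for n,f_,sl in(("top",5,np.s_[170:290,240:400]),("scene",3.4,np.s_[165:340,230:455])):
    d=robot.get_image(n)["color"];cv2.imwrite(f"pics/{n}{t}.png",d)
    cv2.imwrite(f"pics/{n}{t}c.png",cv2.resize(d[sl],None,fx=f_,fy=f_,interpolation=cv2.INTER_CUBIC))
s=robot.state();p=np.load("jig.npy")
print(s["time_s"],s["ee_pos"],s["orientation"],s["wrist_force"])
E
python3 look.py 1
```

```text
3.0333 [ 0.50319237 -0.12726728  0.06277118] [-1.79850290e+02 -2.04418625e-02  8.37028857e+01] [0.26845385 0.12279453 0.06749287]
```

View pics/top1c.png

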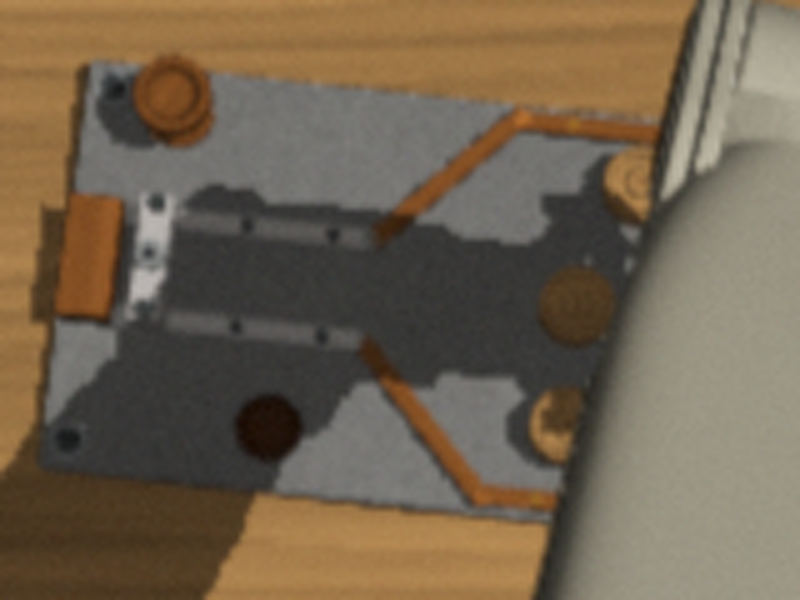

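View pics/scene1c.png

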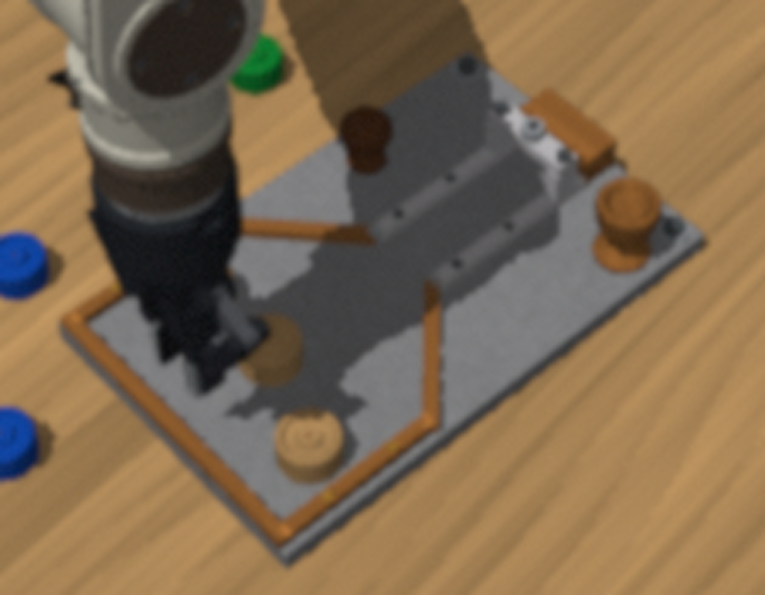

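```bash
python3 - <<'E'
from h import *
i=cv2.imread("pics/scene1.png")[225:305,240:340]
f=7;i=cv2.resize(i,None,fx=f,fy=f,interpolation=cv2.INTER_CUBIC)
i=cv2.convertScaleAbs(i,alpha=1.6,beta=20)
t=np.array([.5032,-.1273]);X=np.array([.11,.994]);Y=np.array([.994,-.11])
for sgn in(1,-1):
  q=[t+X*a*.011+Y*sgn*b for a,b in((1,.012),(1,.0265),(-1,.0265),(-1,.012),(1,.012))]
  u=np.array([(proj("scene",(*w,.063))-[240,225]+.5)*f-.5 for w in q]).round().astype(int);cv2.polylines(i,[u],False,(0,0,255),1)
cv2.imwrite("pics/tip1.png",i)
E
```

```text
(no output)
```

View pics/tip1.png

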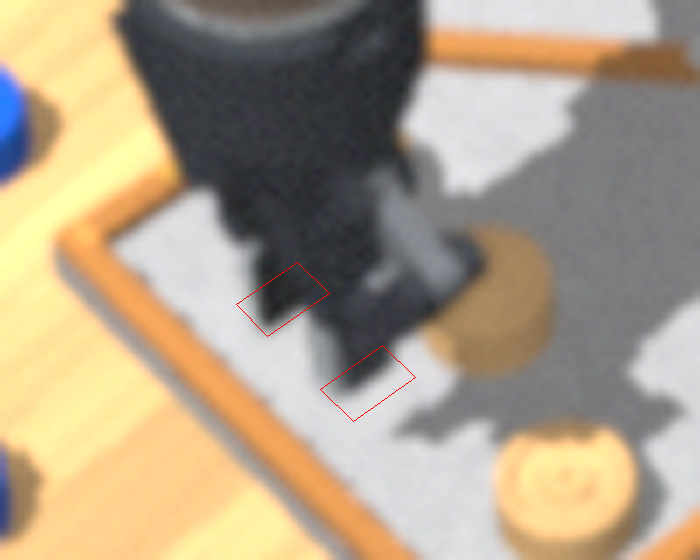

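Fingertips are over the tray behind the middle wheel, straddling its centre line. Next I'll lower them and push it towards the gate.

Call:
jog_arm([
  {"xyz":[0,0,0.012],"delta_rot":[0,0,0],"fingers":0.28},
  {"xyz":[0,0,0.012],"delta_rot":[0,0,0],"fingers":0.28},
  {"xyz":[0,0,0.0105],"delta_rot":[0,0,0],"fingers":0.28},
  {"xyz":[0,0,0],"delta_rot":[0,0,0],"fingers":0.28},
])

```text
time_s: 3.37
ee_pos: [0.5036, -0.1274, 0.0282]
orientation: [-179.9, -0.0, 83.8]
wrist_force: [-1.6, -0.3, -1.2]
opening: 0.0238
```

Call:
jog_arm([
  {"xyz":[0.009,0,0],"delta_rot":[0,0,0],"fingers":0.28},
  {"xyz":[0.009,0,0],"delta_rot":[0,0,0],"fingers":0.28},
  {"xyz":[0.009,0,0],"delta_rot":[0,0,0],"fingers":0.28},
  {"xyz":[0.009,0,0],"delta_rot":[0,0,0],"fingers":0.28},
  {"xyz":[0.009,0,0],"delta_rot":[0,0,0],"fingers":0.28},
  {"xyz":[0.009,0,0],"delta_rot":[0,0,0],"fingers":0.28},
  {"xyz":[0.009,0,0],"delta_rot":[0,0,0],"fingers":0.28},
  {"xyz":[0.009,0,0],"delta_rot":[0,0,0],"fingers":0.28},
  {"xyz":[0.009,0,0],"delta_rot":[0,0,0],"fingers":0.28},
  {"xyz":[0.009,0,0],"delta_rot":[0,0,0],"fingers":0.28},
  {"xyz":[0,0,0],"delta_rot":[0,0,0],"fingers":0.28},
])

```text
time_s: 4.28
ee_pos: [0.5139, -0.0362, 0.0287]
orientation: [-180.0, -0.0, 83.9]
wrist_force: [0.3, 0.1, 0.1]
opening: 0.0238
```

```bash
python3 look.py 2
```

```text
4.3833 [ 0.51369447 -0.03750329  0.02866245] [-1.79979449e+02  1.47392972e-03  8.38545824e+01] [-0.64437462  0.32333458 -0.33001735]
```

View pics/scene2c.png

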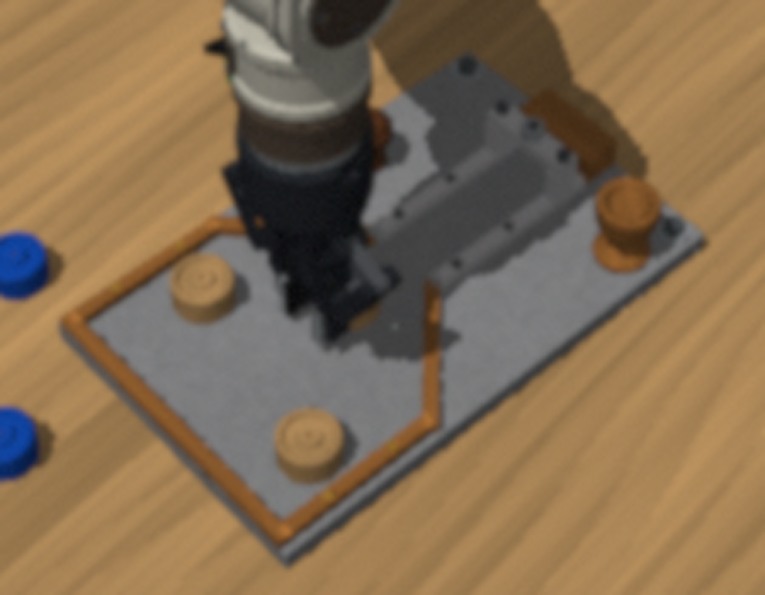

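View pics/top2c.png

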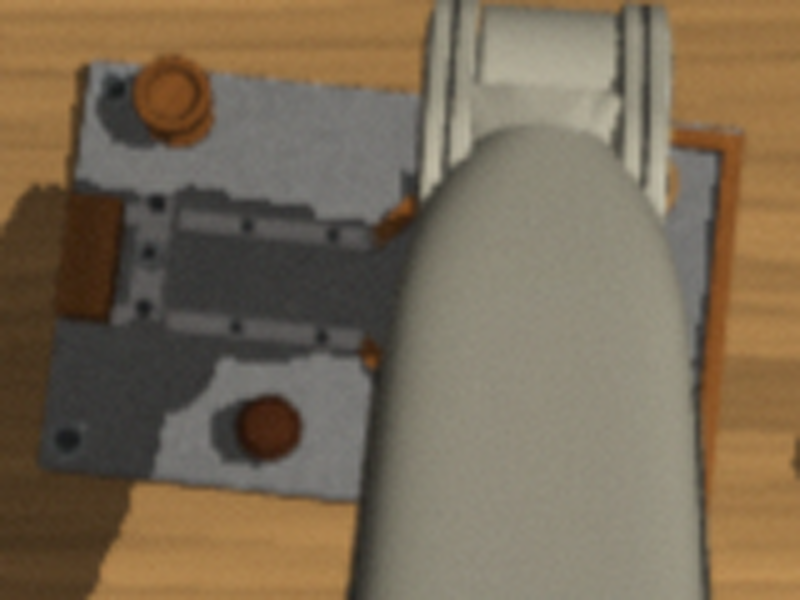

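The side wheels haven't moved, and the middle wheel is mostly hidden in front of the fingers. I'll continue through the gate and watch the force.

Call:
jog_arm([
  {"xyz":[0.007,0,0],"delta_rot":[0,0,0],"fingers":0.28},
  {"xyz":[0.007,0,0],"delta_rot":[0,0,0],"fingers":0.28},
  {"xyz":[0.007,0,0],"delta_rot":[0,0,0],"fingers":0.28},
  {"xyz":[0.007,0,0],"delta_rot":[0,0,0],"fingers":0.28},
  {"xyz":[0.007,0,0],"delta_rot":[0,0,0],"fingers":0.28},
  {"xyz":[0,0,0],"delta_rot":[0,0,0],"fingers":0.28},
])

```text
time_s: 4.88
ee_pos: [0.5178, -0.0018, 0.0288]
orientation: [180.0, -0.0, 83.9]
wrist_force: [-0.3, 0.0, 0.8]
opening: 0.0241
```

Call:
jog_arm([
  {"xyz":[0.007,0,0],"delta_rot":[0,0,0],"fingers":0.28},
  {"xyz":[0.007,0,0],"delta_rot":[0,0,0],"fingers":0.28},
  {"xyz":[0,0,0],"delta_rot":[0,0,0],"fingers":0.28},
])

```text
time_s: 5.13
ee_pos: [0.5191, 0.0118, 0.0288]
orientation: [-180.0, -0.0, 83.9]
wrist_force: [0.3, -0.0, -0.2]
opening: 0.0237
```

```bash
python3 look.py 3; python3 - <<'E'
import cv2
i=cv2.imread("pics/scene3.png")[215:285,300:400];cv2.imwrite("pics/s3z.png",cv2.convertScaleAbs(cv2.resize(i,None,fx=7,fy=7,interpolation=cv2.INTER_CUBIC),alpha=1.7))
E
```

```text
5.2333 [0.51910865 0.01104283 0.02879949] [1.79998532e+02 2.86126731e-03 8.38356651e+01] [-0.16712423 -0.5675012   0.31232412]
```

View pics/s3z.png

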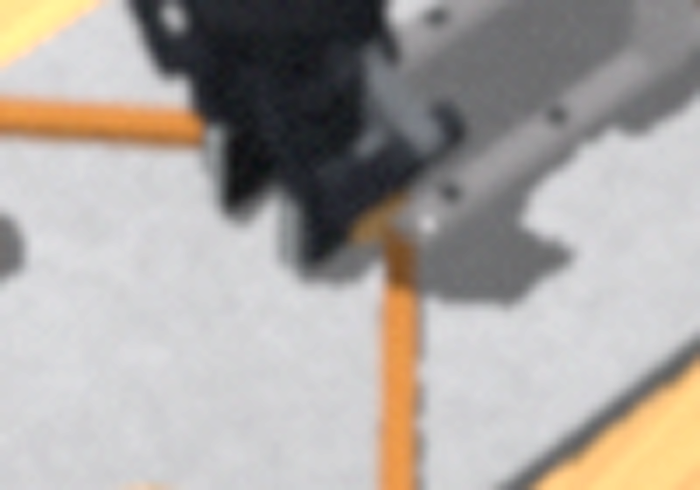

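Call:
jog_arm([
  {"xyz":[0.006,0,0],"delta_rot":[0,0,0],"fingers":0.28},
  {"xyz":[0.006,0,0],"delta_rot":[0,0,0],"fingers":0.28},
  {"xyz":[0.0,0,0],"delta_rot":[0,0,0],"fingers":0.28},
])

```text
time_s: 5.48
ee_pos: [0.5205, 0.0236, 0.0288]
orientation: [180.0, -0.0, 83.8]
wrist_force: [-0.3, -0.1, -0.1]
opening: 0.0237
```

Call:
jog_arm([
  {"xyz":[0.006,0,0],"delta_rot":[0,0,0],"fingers":0.28},
  {"xyz":[0.006,0,0],"delta_rot":[0,0,0],"fingers":0.28},
  {"xyz":[0.0,0,0],"delta_rot":[0,0,0],"fingers":0.28},
])

```text
time_s: 5.73
ee_pos: [0.5219, 0.0357, 0.0288]
orientation: [180.0, -0.0, 83.9]
wrist_force: [-0.3, -0.5, -0.4]
opening: 0.024
```

Call:
jog_arm([
  {"xyz":[0.006,0,0],"delta_rot":[0,0,0],"fingers":0.28},
  {"xyz":[0.006,0,0],"delta_rot":[0,0,0],"fingers":0.28},
  {"xyz":[0.0,0,0],"delta_rot":[0,0,0],"fingers":0.28},
])

```text
time_s: 5.98
ee_pos: [0.5232, 0.0476, 0.0288]
orientation: [180.0, -0.0, 83.9]
wrist_force: [0.3, 0.7, -0.1]
opening: 0.0242
```

```bash
python3 look.py 4; python3 - <<'E'
import cv2
i=cv2.imread("pics/scene4.png")[195:285,300:420];cv2.imwrite("pics/s4z.png",cv2.convertScaleAbs(cv2.resize(i,None,fx=6.5,fy=6.5,interpolation=cv2.INTER_CUBIC),alpha=1.7))
E
```

```text
6.0833 [0.52310833 0.04687467 0.02883662] [ 1.79986481e+02 -4.86555874e-03  8.38323752e+01] [-0.11013828 -0.57635429  0.62021252]
```

View pics/s4z.png

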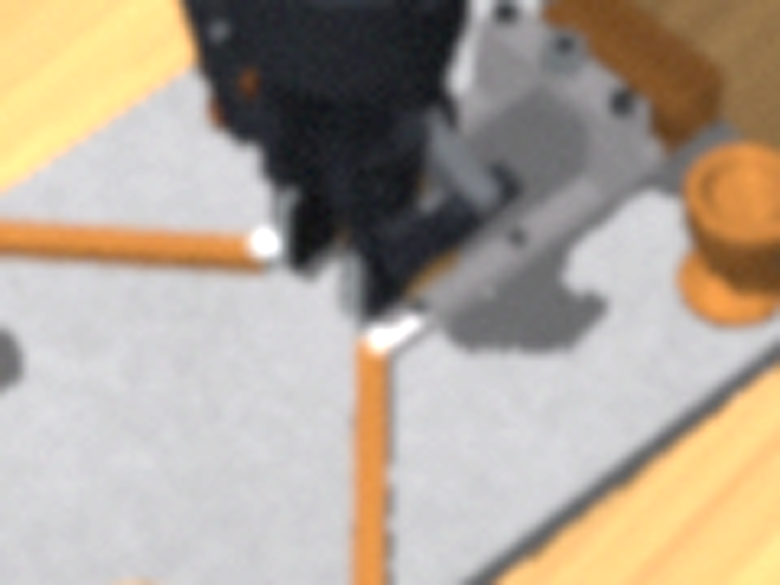

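View pics/top4c.png

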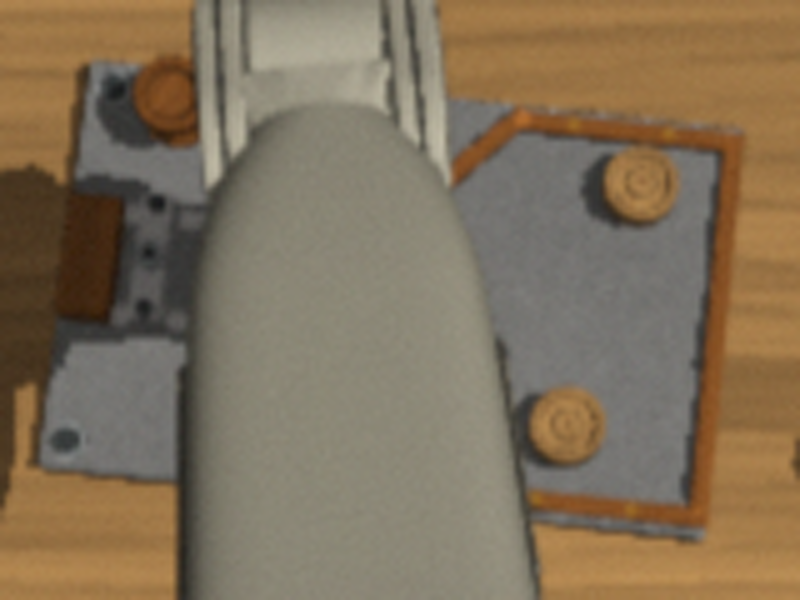

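The first wheel is in the slot: wood shows beneath the fingers inside the rails. The other two haven't moved. I'll back off, raise, and go behind the upper wheel in the top view (A).

Call:
jog_arm([
  {"xyz":[-0.01,0,0],"delta_rot":[0,0,0],"fingers":0.28},
  {"xyz":[-0.01,0,0],"delta_rot":[0,0,0],"fingers":0.28},
  {"xyz":[0,0,-0.02],"delta_rot":[0,0,0],"fingers":0.28},
  {"xyz":[0,0,-0.02],"delta_rot":[0,0,0],"fingers":0.28},
  {"xyz":[0,0,-0.02],"delta_rot":[0,0,0],"fingers":0.28},
  {"xyz":[-0.0224,0.0128,0],"delta_rot":[0,0,0],"fingers":0.28},
  {"xyz":[-0.0224,0.0128,0],"delta_rot":[0,0,0],"fingers":0.28},
  {"xyz":[-0.0224,0.0128,0],"delta_rot":[0,0,0],"fingers":0.28},
  {"xyz":[-0.0224,0.0128,0],"delta_rot":[0,0,0],"fingers":0.28},
  {"xyz":[-0.0224,0.0128,0],"delta_rot":[0,0,0],"fingers":0.28},
  {"xyz":[-0.0224,0.0128,0],"delta_rot":[0,0,0],"fingers":0.28},
  {"xyz":[-0.0224,0.0128,0],"delta_rot":[0,0,0],"fingers":0.28},
])

```text
time_s: 7.08
ee_pos: [0.5926, -0.1417, 0.0887]
orientation: [-180.0, 0.0, 83.7]
wrist_force: [0.3, 0.5, -0.2]
opening: 0.024
```

Call:
jog_arm([
  {"xyz":[0,0,0],"delta_rot":[0,0,-6],"fingers":0.28},
  {"xyz":[0,0,0],"delta_rot":[0,0,-6],"fingers":0.28},
  {"xyz":[0,0,0],"delta_rot":[0,0,-6],"fingers":0.28},
  {"xyz":[0,0,0],"delta_rot":[0,0,-6],"fingers":0.28},
  {"xyz":[0,0,0],"delta_rot":[0,0,-6],"fingers":0.28},
  {"xyz":[0,0,0],"delta_rot":[0,0,-6],"fingers":0.28},
  {"xyz":[0,0,0],"delta_rot":[0,0,0],"fingers":0.28},
  {"xyz":[0,0,0],"delta_rot":[0,0,0],"fingers":0.28},
])

```text
time_s: 7.75
ee_pos: [0.5924, -0.1401, 0.0887]
orientation: [-180.0, -0.0, 119.6]
wrist_force: [0.8, -0.2, -0.0]
opening: 0.0238
```

```bash
python3 look.py 5
```

```text
7.85 [ 0.59262172 -0.13964741  0.08874663] [-1.79988972e+02 -2.20787514e-03  1.19633130e+02] [ 0.48686193  0.49603023 -0.82645837]
```

View pics/top5c.png

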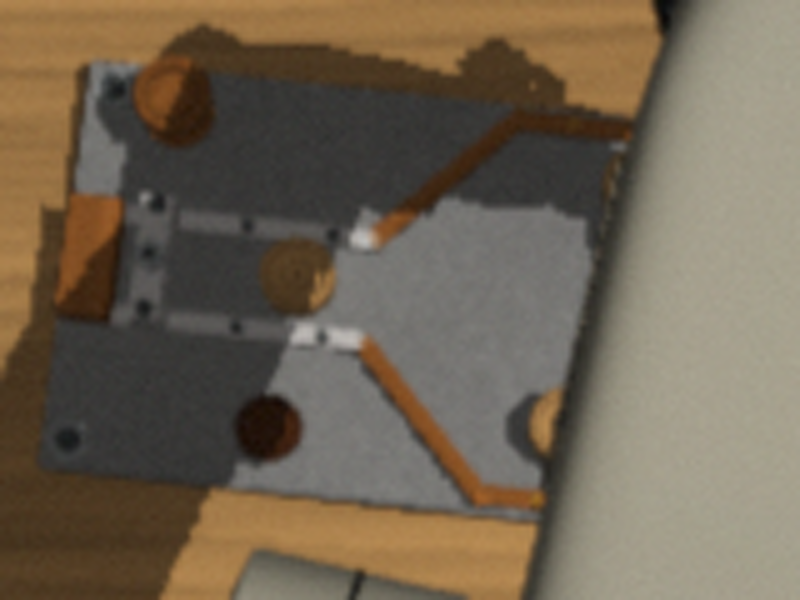

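View pics/scene5c.png

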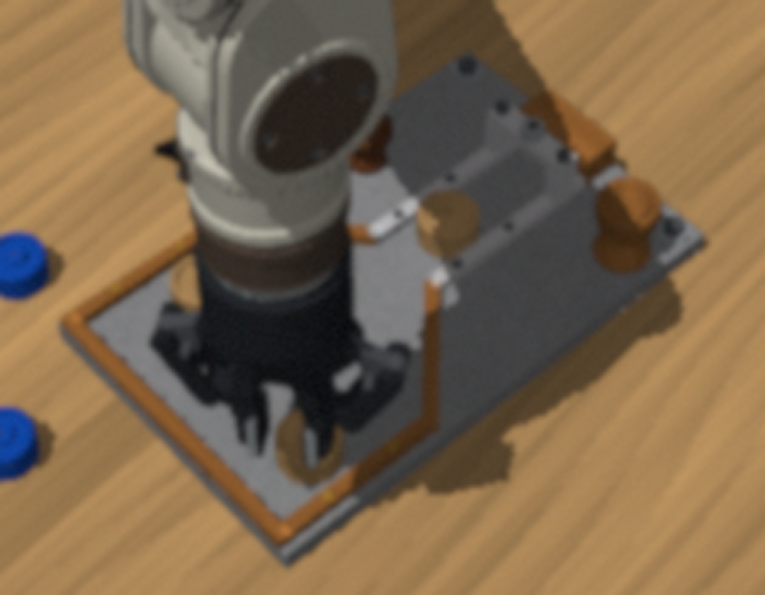

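```bash
python3 - <<'E'
from h import *
p=np.load("jig.npy");c,s=np.cos(p[2]),np.sin(p[2]);M=np.array([[c,s],[-s,c]])
w=unproj("top",(np.array([298,276])+.5)/5-.5+[240,170],.042)[:2];print(w,M@(w-p[:2])*1000, M@(np.array([.5232,.0474])-w)*1000)
w=unproj("scene",(np.array([448,212])+.5)/3.4-.5+[230,165],.042)[:2];print(w,M@(w-p[:2])*1000, M@(np.array([.5232,.0474])-w)*1000)
E
```

```text
[0.52492432 0.07563743] [36.95885823 -1.32801909] [-28.25470024  -1.41329421]
[0.52632228 0.07398034] [35.46677    -2.90087911] [-26.762612     0.15956581]
```

The top view shows the first wheel lying centrally in the slot at (298,275), about 37 mm past the gate. It also fits the expected 27 mm from TCP to wheel centre. The fingers are lined up behind wheel A, so I'll lower and push.

Call:
jog_arm([
  {"xyz":[0,0,0.02],"delta_rot":[0,0,0],"fingers":0.28},
  {"xyz":[0,0,0.02],"delta_rot":[0,0,0],"fingers":0.28},
  {"xyz":[0,0,0.01],"delta_rot":[0,0,0],"fingers":0.28},
  {"xyz":[0,0,0.01],"delta_rot":[0,0,0],"fingers":0.28},
  {"xyz":[0,0,0],"delta_rot":[0,0,0],"fingers":0.28},
])

```text
time_s: 8.27
ee_pos: [0.5921, -0.1389, 0.0271]
orientation: [-179.9, -0.1, 119.8]
wrist_force: [0.3, 0.8, 1.3]
opening: 0.024
```

Call:
jog_arm([
  {"xyz":[0.01,0,0],"delta_rot":[0,0,0],"fingers":0.28},
  {"xyz":[0.01,0,0],"delta_rot":[0,0,0],"fingers":0.28},
  {"xyz":[0.01,0,0],"delta_rot":[0,0,0],"fingers":0.28},
  {"xyz":[0.01,0,0],"delta_rot":[0,0,0],"fingers":0.28},
  {"xyz":[0.01,0,0],"delta_rot":[0,0,0],"fingers":0.28},
  {"xyz":[0.01,0,0],"delta_rot":[0,0,0],"fingers":0.28},
  {"xyz":[0.01,0,0],"delta_rot":[0,0,0],"fingers":0.28},
  {"xyz":[0.01,0,0],"delta_rot":[0,0,0],"fingers":0.28},
  {"xyz":[0.01,0,0],"delta_rot":[0,0,0],"fingers":0.28},
  {"xyz":[0.01,0,0],"delta_rot":[0,0,0],"fingers":0.28},
  {"xyz":[0.01,0,0],"delta_rot":[0,0,0],"fingers":0.28},
  {"xyz":[0.01,0,0],"delta_rot":[0,0,0],"fingers":0.28},
])

```text
time_s: 9.27
ee_pos: [0.5329, -0.0341, 0.0289]
orientation: [180.0, 0.0, 119.8]
wrist_force: [-0.3, -0.5, 0.5]
opening: 0.0238
```

```bash
python3 look.py 6
```

```text
9.3667 [ 0.53198639 -0.03331566  0.02859999] [-1.79944182e+02 -7.92530277e-02  1.19897077e+02] [-0.99666526  0.89664277  0.38373131]
```

View pics/scene6c.png

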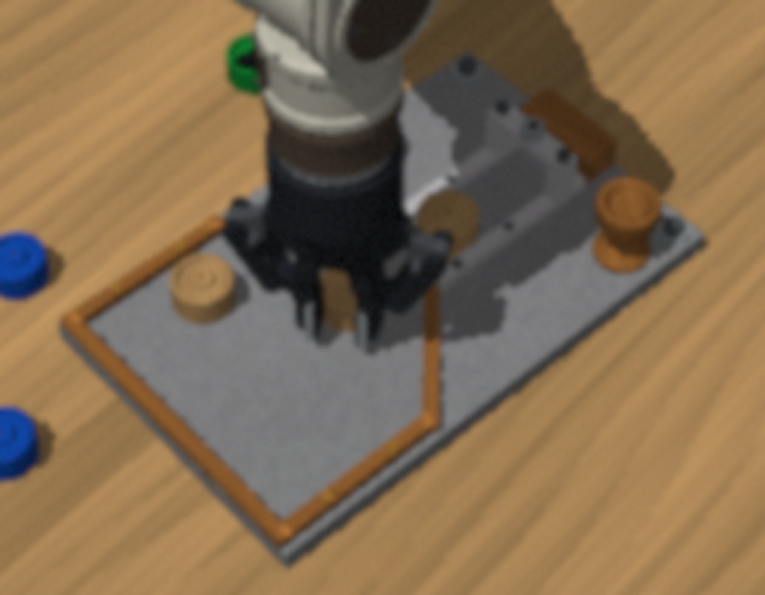

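Wheel A sits in the finger cradle at (345,300), just before the gate. I'll pivot the tool about the wheel until it lines up with the slot.

Call:
jog_arm([
  {"xyz":[0.0002,-0.0028,0],"delta_rot":[0,0,6],"fingers":0.28},
  {"xyz":[0.0002,-0.0028,0],"delta_rot":[0,0,6],"fingers":0.28},
  {"xyz":[0.0002,-0.0028,0],"delta_rot":[0,0,6],"fingers":0.28},
  {"xyz":[0.0002,-0.0028,0],"delta_rot":[0,0,6],"fingers":0.28},
  {"xyz":[0.0002,-0.0028,0],"delta_rot":[0,0,6],"fingers":0.28},
  {"xyz":[0.0002,-0.0028,0],"delta_rot":[0,0,6],"fingers":0.28},
  {"xyz":[0,0,0],"delta_rot":[0,0,0],"fingers":0.28},
  {"xyz":[0,0,0],"delta_rot":[0,0,0],"fingers":0.28},
])

```text
time_s: 10.03
ee_pos: [0.517, -0.0381, 0.0287]
orientation: [-180.0, 0.0, 83.9]
wrist_force: [0.7, -0.2, 0.4]
opening: 0.0238
```

```bash
python3 look.py 7
```

```text
10.1333 [ 0.51728156 -0.03800705  0.0287854 ] [1.79987224e+02 9.56010677e-04 8.39054676e+01] [0.56076379 0.8926595  0.85398965]
```

View pics/scene7c.png

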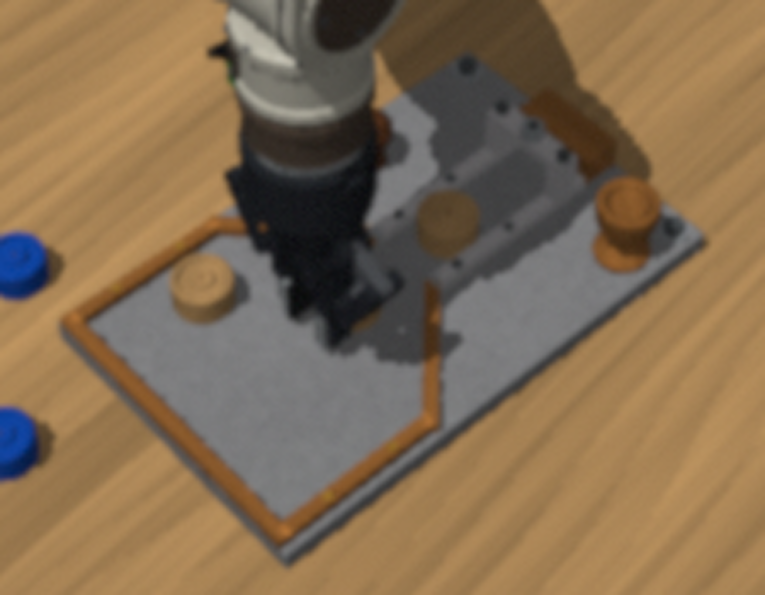

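Call:
jog_arm([
  {"xyz":[0.006,-0.001,0],"delta_rot":[0,0,0],"fingers":0.28},
  {"xyz":[0.006,-0.001,0],"delta_rot":[0,0,0],"fingers":0.28},
  {"xyz":[0.006,-0.001,0],"delta_rot":[0,0,0],"fingers":0.28},
  {"xyz":[0.006,-0.0006,0],"delta_rot":[0,0,0],"fingers":0.28},
  {"xyz":[0.007,0,0],"delta_rot":[0,0,0],"fingers":0.28},
  {"xyz":[0.007,0,0],"delta_rot":[0,0,0],"fingers":0.28},
  {"xyz":[0.007,0,0],"delta_rot":[0,0,0],"fingers":0.28},
])

```text
time_s: 10.72
ee_pos: [0.5184, 0.0082, 0.0288]
orientation: [180.0, -0.0, 83.8]
wrist_force: [-0.3, -0.1, -0.6]
opening: 0.0237
```

Call:
jog_arm([
  {"xyz":[0.007,0,0],"delta_rot":[0,0,0],"fingers":0.28},
  {"xyz":[0.007,0,0],"delta_rot":[0,0,0],"fingers":0.28},
  {"xyz":[0,0,0],"delta_rot":[0,0,0],"fingers":0.28},
])

```text
time_s: 10.97
ee_pos: [0.5201, 0.0226, 0.0288]
orientation: [180.0, -0.0, 83.9]
wrist_force: [0.5, -0.2, -0.4]
opening: 0.0239
```

Call:
jog_arm([
  {"xyz":[0.007,0,0],"delta_rot":[0,0,0],"fingers":0.28},
  {"xyz":[0.007,0,0],"delta_rot":[0,0,0],"fingers":0.28},
  {"xyz":[0.007,0,0],"delta_rot":[0,0,0],"fingers":0.28},
])

```text
time_s: 11.22
ee_pos: [0.5222, 0.0425, 0.0288]
orientation: [180.0, -0.0, 83.8]
wrist_force: [-0.4, -0.6, -0.7]
opening: 0.0238
```

Call:
jog_arm([
  {"xyz":[0.006,0,0],"delta_rot":[0,0,0],"fingers":0.28},
  {"xyz":[0.003,0,0],"delta_rot":[0,0,0],"fingers":0.28},
  {"xyz":[0,0,0],"delta_rot":[0,0,0],"fingers":0.28},
])

```text
time_s: 11.47
ee_pos: [0.5232, 0.0518, 0.0288]
orientation: [180.0, -0.0, 83.9]
wrist_force: [0.1, -0.7, 0.0]
opening: 0.0237
```

```bash
python3 look.py 8
```

```text
11.5667 [0.523037   0.05110595 0.02877257] [-1.79996222e+02  3.66374795e-03  8.38146960e+01] [-0.06673644 -0.40819352 -0.60999007]
```

View pics/scene8c.png

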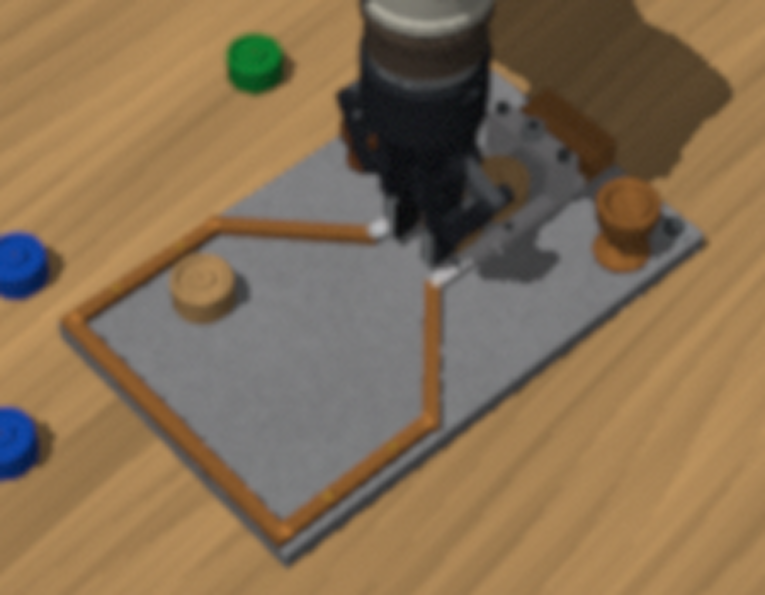

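Both wheels are past the gate, with the first now near the bridge at (505,185). The third is still at (203,285). I'll back off, raise, and go behind it.

Call:
jog_arm([
  {"xyz":[-0.01,0,0],"delta_rot":[0,0,0],"fingers":0.28},
  {"xyz":[-0.01,0,0],"delta_rot":[0,0,0],"fingers":0.28},
  {"xyz":[0,0,-0.02],"delta_rot":[0,0,0],"fingers":0.28},
  {"xyz":[0,0,-0.02],"delta_rot":[0,0,0],"fingers":0.28},
  {"xyz":[0,0,-0.02],"delta_rot":[0,0,0],"fingers":0.28},
  {"xyz":[-0.0165,-0.0111,0],"delta_rot":[0,0,0],"fingers":0.28},
  {"xyz":[-0.0165,-0.0111,0],"delta_rot":[0,0,0],"fingers":0.28},
  {"xyz":[-0.0165,-0.0111,0],"delta_rot":[0,0,0],"fingers":0.28},
  {"xyz":[-0.0165,-0.0111,0],"delta_rot":[0,0,0],"fingers":0.28},
  {"xyz":[-0.0165,-0.0111,0],"delta_rot":[0,0,0],"fingers":0.28},
  {"xyz":[-0.0165,-0.0111,0],"delta_rot":[0,0,0],"fingers":0.28},
  {"xyz":[-0.0165,-0.0111,0],"delta_rot":[0,0,0],"fingers":0.28},
])

```text
time_s: 12.57
ee_pos: [0.4299, -0.0772, 0.0889]
orientation: [-180.0, 0.0, 83.7]
wrist_force: [-0.1, -0.8, 0.5]
opening: 0.024
```

Call:
jog_arm([
  {"xyz":[-0.0165,-0.0111,0],"delta_rot":[0,0,0],"fingers":0.28},
  {"xyz":[0,0,0],"delta_rot":[0,0,6],"fingers":0.28},
  {"xyz":[0,0,0],"delta_rot":[0,0,6],"fingers":0.28},
  {"xyz":[0,0,0],"delta_rot":[0,0,6],"fingers":0.28},
  {"xyz":[0,0,0],"delta_rot":[0,0,6],"fingers":0.28},
  {"xyz":[0,0,0],"delta_rot":[0,0,6],"fingers":0.28},
  {"xyz":[0,0,0],"delta_rot":[0,0,6],"fingers":0.28},
  {"xyz":[0,0,0],"delta_rot":[0,0,6],"fingers":0.28},
  {"xyz":[0,0,0],"delta_rot":[0,0,0],"fingers":0.28},
  {"xyz":[0,0,0],"delta_rot":[0,0,0],"fingers":0.28},
])

```text
time_s: 13.4
ee_pos: [0.4179, -0.0914, 0.0889]
orientation: [180.0, 0.0, 41.9]
wrist_force: [-0.3, 0.0, -0.4]
opening: 0.0241
```

```bash
python3 look.py 9
```

```text
13.5 [ 0.41810439 -0.09107905  0.08884346] [1.79996529e+02 4.97527000e-03 4.18613142e+01] [-0.05646937  0.14428619 -0.23974338]
```

View pics/scene9c.png

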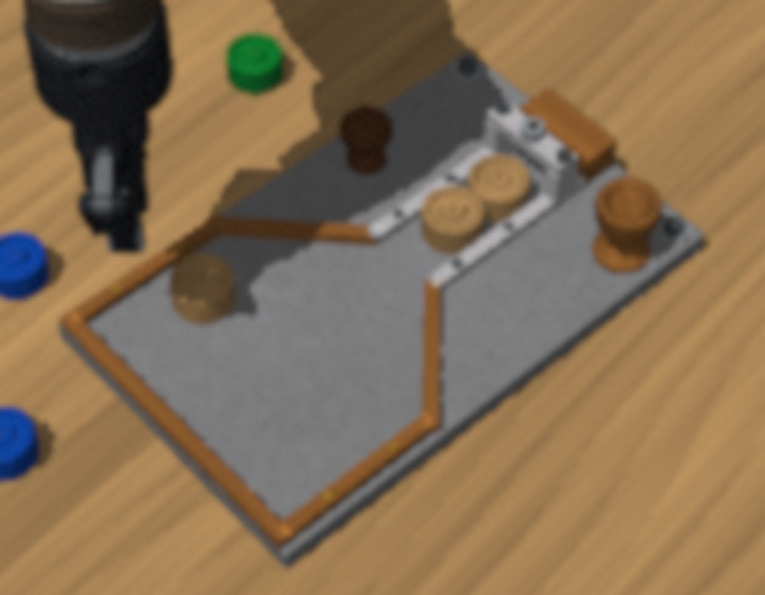

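View pics/top9c.png

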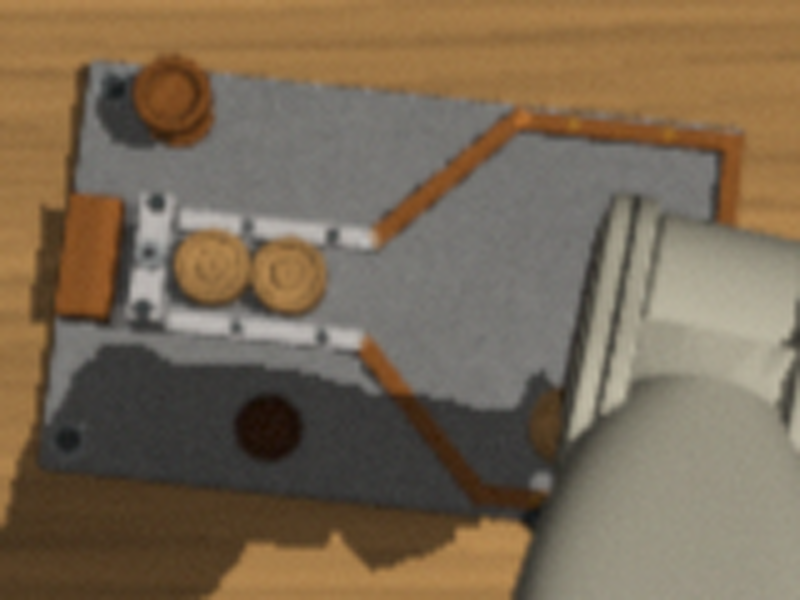

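Two wheels lie flat in the slot at (212,267) and (288,273) in the top view, and the third is undisturbed. I'll lower and push it.

Call:
jog_arm([
  {"xyz":[0,0,0.02],"delta_rot":[0,0,0],"fingers":0.28},
  {"xyz":[0,0,0.02],"delta_rot":[0,0,0],"fingers":0.28},
  {"xyz":[0,0,0.01],"delta_rot":[0,0,0],"fingers":0.28},
  {"xyz":[0,0,0.01],"delta_rot":[0,0,0],"fingers":0.28},
  {"xyz":[0,0,0],"delta_rot":[0,0,0],"fingers":0.28},
])

```text
time_s: 13.92
ee_pos: [0.4166, -0.0904, 0.0271]
orientation: [-179.8, 0.1, 41.9]
wrist_force: [-0.7, -0.0, 0.6]
opening: 0.024
```

Call:
jog_arm([
  {"xyz":[0.0082,0,0],"delta_rot":[0,0,0],"fingers":0.28},
  {"xyz":[0.0082,0,0],"delta_rot":[0,0,0],"fingers":0.28},
  {"xyz":[0.0082,0,0],"delta_rot":[0,0,0],"fingers":0.28},
  {"xyz":[0.0082,0,0],"delta_rot":[0,0,0],"fingers":0.28},
  {"xyz":[0.0082,0,0],"delta_rot":[0,0,0],"fingers":0.28},
  {"xyz":[0.0082,0,0],"delta_rot":[0,0,0],"fingers":0.28},
  {"xyz":[0.0082,0,0],"delta_rot":[0,0,0],"fingers":0.28},
  {"xyz":[0.0082,0,0],"delta_rot":[0,0,0],"fingers":0.28},
  {"xyz":[0.0082,0,0],"delta_rot":[0,0,0],"fingers":0.28},
  {"xyz":[0.0082,0,0],"delta_rot":[0,0,0],"fingers":0.28},
  {"xyz":[0.0082,0,0],"delta_rot":[0,0,0],"fingers":0.28},
  {"xyz":[0.0082,0,0],"delta_rot":[0,0,0],"fingers":0.28},
])

```text
time_s: 14.92
ee_pos: [0.4922, -0.0244, 0.0288]
orientation: [-180.0, 0.0, 41.8]
wrist_force: [-0.8, -1.4, 1.2]
opening: 0.0239
```

```bash
python3 look.py 10
```

```text
15.0167 [ 0.49319027 -0.02409431  0.02889849] [ 1.79960213e+02 -7.63621756e-02  4.18647001e+01] [ 0.32795636  0.12301386 -0.06686075]
```

View pics/scene10c.png

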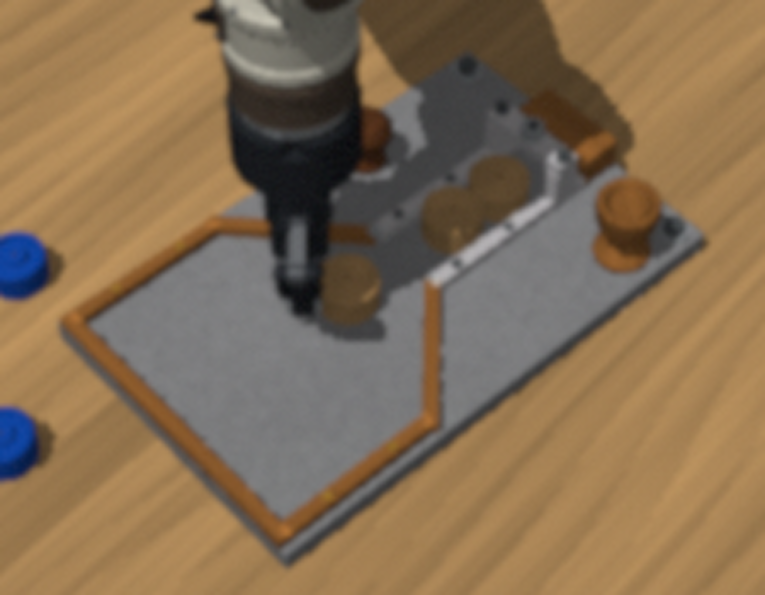

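Wheel C is in the cradle at (350,285). I'll pivot about it to line up with the slot.

Call:
jog_arm([
  {"xyz":[0.0002,0.0028,0],"delta_rot":[0,0,-6],"fingers":0.28},
  {"xyz":[0.0002,0.0028,0],"delta_rot":[0,0,-6],"fingers":0.28},
  {"xyz":[0.0002,0.0028,0],"delta_rot":[0,0,-6],"fingers":0.28},
  {"xyz":[0.0002,0.0028,0],"delta_rot":[0,0,-6],"fingers":0.28},
  {"xyz":[0.0002,0.0028,0],"delta_rot":[0,0,-6],"fingers":0.28},
  {"xyz":[0.0002,0.0028,0],"delta_rot":[0,0,-6],"fingers":0.28},
  {"xyz":[0.0002,0.0028,0],"delta_rot":[0,0,-6],"fingers":0.28},
  {"xyz":[0,0,0],"delta_rot":[0,0,0],"fingers":0.28},
  {"xyz":[0,0,0],"delta_rot":[0,0,0],"fingers":0.28},
])

```text
time_s: 15.77
ee_pos: [0.5088, -0.0335, 0.0287]
orientation: [-180.0, -0.0, 83.6]
wrist_force: [-0.3, 0.7, 0.3]
opening: 0.0237
```

```bash
python3 look.py 11
```

```text
15.8667 [ 0.50857818 -0.03343776  0.02866492] [-1.79966416e+02 -2.64925755e-03  8.36736906e+01] [-0.12654741 -0.02099826 -0.91473697]
```

View pics/scene11c.png

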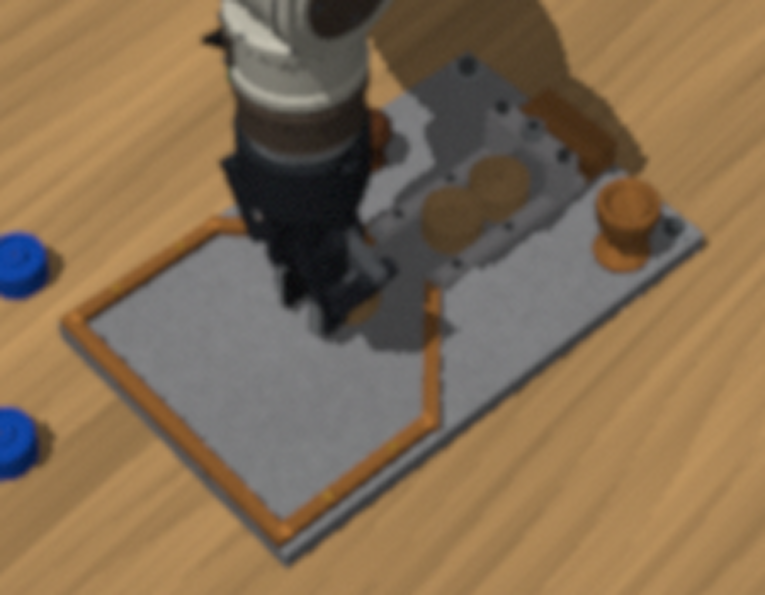

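Call:
jog_arm([
  {"xyz":[0.006,0.0014,0],"delta_rot":[0,0,0],"fingers":0.28},
  {"xyz":[0.006,0.0014,0],"delta_rot":[0,0,0],"fingers":0.28},
  {"xyz":[0.006,0.0014,0],"delta_rot":[0,0,0],"fingers":0.28},
  {"xyz":[0.006,0.0014,0],"delta_rot":[0,0,0],"fingers":0.28},
  {"xyz":[0.006,0,0],"delta_rot":[0,0,0],"fingers":0.28},
  {"xyz":[0.006,0,0],"delta_rot":[0,0,0],"fingers":0.28},
])

```text
time_s: 16.37
ee_pos: [0.5186, 0.0026, 0.0288]
orientation: [180.0, -0.0, 83.8]
wrist_force: [-0.3, -0.8, -0.9]
opening: 0.0241
```

Call:
jog_arm([
  {"xyz":[0.006,0,0],"delta_rot":[0,0,0],"fingers":0.28},
  {"xyz":[0.006,0,0],"delta_rot":[0,0,0],"fingers":0.28},
  {"xyz":[0.006,0,0],"delta_rot":[0,0,0],"fingers":0.28},
])

```text
time_s: 16.62
ee_pos: [0.5201, 0.0201, 0.0287]
orientation: [-180.0, 0.0, 83.8]
wrist_force: [0.7, -0.5, 0.7]
opening: 0.024
```

Call:
jog_arm([
  {"xyz":[0.005,0,0],"delta_rot":[0,0,0],"fingers":0.28},
  {"xyz":[0.005,0,0],"delta_rot":[0,0,0],"fingers":0.28},
  {"xyz":[0,0,0],"delta_rot":[0,0,0],"fingers":0.28},
])

```text
time_s: 16.87
ee_pos: [0.5214, 0.0306, 0.0288]
orientation: [-180.0, -0.0, 83.9]
wrist_force: [-0.4, -0.3, 0.3]
opening: 0.0243
```

Call:
jog_arm([
  {"xyz":[0.003,0,0],"delta_rot":[0,0,0],"fingers":0.28},
  {"xyz":[0.002,0,0],"delta_rot":[0,0,0],"fingers":0.28},
  {"xyz":[0,0,0],"delta_rot":[0,0,0],"fingers":0.28},
])

```text
time_s: 17.12
ee_pos: [0.5218, 0.0347, 0.0288]
orientation: [-180.0, 0.0, 83.8]
wrist_force: [-1.8, -0.9, 0.4]
opening: 0.0236
```

```bash
python3 look.py 12
```

```text
17.2167 [0.5218355  0.03460904 0.02875018] [-1.79980461e+02 -1.55996331e-02  8.37927915e+01] [-1.27214919 -0.75042901 -0.56703161]
```

View pics/scene12c.png

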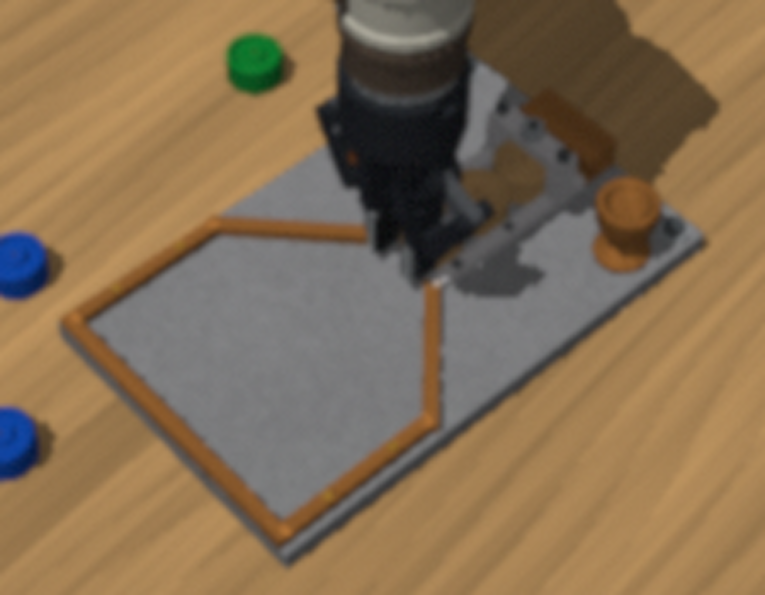

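Call:
jog_arm([
  {"xyz":[0.0015,0,0],"delta_rot":[0,0,0],"fingers":0.28},
  {"xyz":[0.0015,0,0],"delta_rot":[0,0,0],"fingers":0.28},
  {"xyz":[0,0,0],"delta_rot":[0,0,0],"fingers":0.28},
])

```text
time_s: 17.47
ee_pos: [0.5221, 0.0375, 0.0288]
orientation: [-180.0, 0.0, 83.8]
wrist_force: [-2.2, -1.4, 0.6]
opening: 0.0238
```

Call:
jog_arm([
  {"xyz":[0.001,0,0],"delta_rot":[0,0,0],"fingers":0.28},
  {"xyz":[0.001,0,0],"delta_rot":[0,0,0],"fingers":0.28},
  {"xyz":[0,0,0],"delta_rot":[0,0,0],"fingers":0.28},
])

```text
time_s: 17.72
ee_pos: [0.5224, 0.0396, 0.0288]
orientation: [-180.0, 0.0, 83.8]
wrist_force: [-1.9, -1.9, 0.9]
opening: 0.0238
```

Light contact force only, and the wheel is about 28 mm past the gate. I'll back off, raise and move clear for a look.

Call:
jog_arm([
  {"xyz":[-0.01,0,0],"delta_rot":[0,0,0],"fingers":0.28},
  {"xyz":[-0.01,0,0],"delta_rot":[0,0,0],"fingers":0.28},
  {"xyz":[0,0,-0.03],"delta_rot":[0,0,0],"fingers":0.28},
  {"xyz":[0,0,-0.03],"delta_rot":[0,0,0],"fingers":0.28},
  {"xyz":[0,0,-0.03],"delta_rot":[0,0,0],"fingers":0.28},
  {"xyz":[-0.025,-0.015,0],"delta_rot":[0,0,0],"fingers":0.28},
  {"xyz":[-0.025,-0.015,0],"delta_rot":[0,0,0],"fingers":0.28},
  {"xyz":[-0.025,-0.015,0],"delta_rot":[0,0,0],"fingers":0.28},
  {"xyz":[-0.025,-0.015,0],"delta_rot":[0,0,0],"fingers":0.28},
  {"xyz":[-0.025,-0.015,0],"delta_rot":[0,0,0],"fingers":0.28},
  {"xyz":[-0.025,-0.015,0],"delta_rot":[0,0,0],"fingers":0.28},
  {"xyz":[0,0,0],"delta_rot":[0,0,0],"fingers":0.28},
])

```text
time_s: 18.72
ee_pos: [0.4118, -0.1231, 0.1189]
orientation: [-180.0, 0.1, 83.5]
wrist_force: [-0.3, 0.1, -0.1]
opening: 0.0239
```

```bash
python3 look.py 13
```

```text
18.8167 [ 0.41462122 -0.12105266  0.11920092] [ 1.79901065e+02 -2.11841007e-02  8.36065062e+01] [ 0.12278636 -0.05259437  0.22549674]
```

View pics/top13c.png

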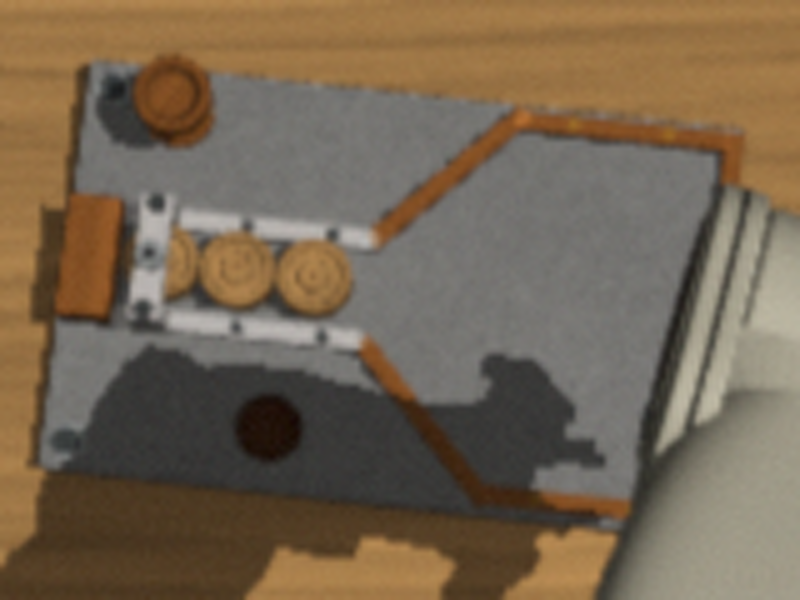

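View pics/scene13c.png

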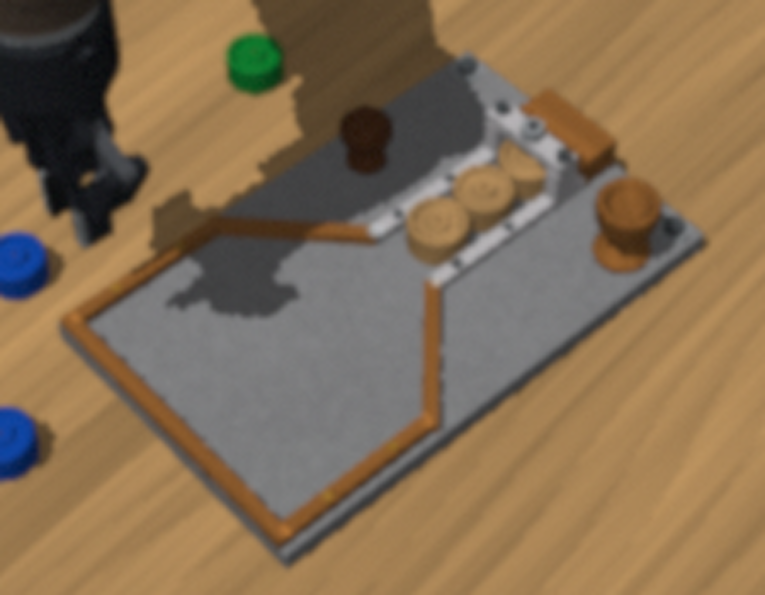

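```bash
python3 - <<'E'
from h import *
p=np.load("jig.npy");c,s=np.cos(p[2]),np.sin(p[2]);M=np.array([[c,s],[-s,c]])
for n,f,o,q in(("top",5,[240,170],[(314,278),(237,270)]),("scene",3.4,[230,165],[(438,220),(485,187)])):
  for u in q:
    w=unproj(n,(np.array(u)+.5)/f-.5+o,.042)[:2];print(n,M@(w-p[:2])*1000)
E
```

```text
top [28.60688925 -1.16749569]
top [68.71517919 -1.09095891]
scene [26.36174789 -3.46400354]
scene [67.03049731 -3.5516517 ]
```

```bash
python3 -c "
from bench import robot
print(robot.job_done())"
```

```text
the job is handed in; nothing more can be done
None
```

All three wheels are in the slot in single file, and the job was handed in at about 19 s of the 72 s allowed. I swept them in one at a time, middle wheel first and then the two outer ones. For each push I held the fingers 24 mm apart as a cradle, with the tips just above the rims. I then backed the hand off, raised it and moved it aside.

**Last check:** both cameras show the three wheels lying flat between the rails. The last wheel's centre is about 28.6 mm past the gate (limit 20 mm) and about 1 mm off the middle line (limit 8 mm), measured from the top camera. The second is at about 69 mm, and the first is partly hidden under the bridge at about 109 mm.

**Bystanders and forces:** the knob and egg cup look unmoved. I did not look again at the wax tin or the gouge at the end, but the arm never worked near either of them. Wrist force was under about 3 N at every reading.

**Disagreement:** the two cameras differed by about 8 mm on where the jig lies. Comparing where the tool and the first wheel ended up supported the top camera, so I used that. With the jig as the scene camera sees it, the last wheel comes out at about 32 mm, which also passes.

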